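# Load a grinding jar and clamp it in the bench mill

## Task

Get the bench mill ready to run: take the red-knobbed lid off the grinding jar and stand it on the bench, put every steel grinding cylinder from the white foam tray into the jar, and put the lid back on squarely. Then slide the closed jar along the rails, under the blue bridge, right up to the end stop, and wind the T-handle down clockwise until the pad presses tight on the lid. Keep the jar upright throughout and leave the other things on the bench where they are.

Things in the scene. Friction and masses are not known exactly. Their poses are not given: they have to be found in the camera images.
- mill: Bench vibratory mill, fixed. White plinth with a steel deck 40 mm above the bench. Origin on the underside; the plinth reaches from -170 to +150 mm along its x and +-79 mm along y. Its x axis is the sliding direction, from the open loading end (negative x) to the clamp at x = +70 mm, where an end-stop bar across the deck, 16 mm high, halts the jar on the clamp axis.
- rails (a point): Point on the deck midway between the two straight guide rails, which run along the mill's x, 117 mm apart inside, 12 mm high. This point lies where the lips begin, at mill x = +20 mm: from here to +130 mm each rail carries a lip that reaches 6 mm inwards, its underside 9 mm above the deck; the jar's foot slides under the lips.
- bridge (a point): Middle of the top face of the blue bridge, on the clamp axis. The bridge is 36 mm wide and spans across the rails; underside 168 mm, top 190 mm above the bench; it stands on two round posts, 14 mm thick, centred 72 mm either side of the axis.
- clamp_seat (a point): Point on the deck on the clamp axis: where the centre of the jar's underside belongs when the jar is against the end stop. Axes as the mill's.
- tee (a joint): Turn of the clamp screw's T-handle, rad: 0 = pad fully up; grows turning CLOCKWISE seen from above, to a hard stop at 10.2; starts at 0 to 1.6. Keeps its height and stays where left (friction 0.12 N m, about 3 N at the bar's end). A rad lowers the pad 1.9 mm: on a closed jar it touches at about 8.4, presses 6 N at about 8.8 and about 15 N at the stop. At 0 end A points along the mill's +x.
- tee_centre (a point): Middle of the T-handle's bar, 225 mm above the bench, 35 mm above the top of the bridge. The bar is a 12 mm round steel bar with a 17 mm black ball at each end; hub 26 mm across. x axis along the bar towards end A.
- tee_end_a (a point): Centre of the ball at end A of the T-handle, 56 mm from the screw axis; the bar is free to grip from above between 20 and 47 mm from the axis.
- tee_end_b (a point): Centre of the ball at the other end, B, 56 mm from the axis on the opposite side.
- press_pad: Black round pressure pad, 29 mm across, under the bridge on the clamp axis; origin at the centre of its underside, 146 mm above the bench when fully up (16 mm above the knob of a closed jar on the deck). Presses on a spring.
- jar: Open round steel grinding jar, loose, 0.6 kg, standing on the deck at the loading end. Origin at the centre of its underside, z up. Foot flange 112 mm across and 5 mm thick, body 100 mm across, 94 mm inside, rim 55 mm above the underside, inner floor 6 mm above it. A straight side handle points along the jar's negative x axis.
- jar_handle (a point): Point to grip on the jar's handle: 125 mm from the jar's axis, 35 mm above its underside (75 mm above the bench). The handle's red sleeve is 15 mm thick, lies level, and reaches from 78 to 168 mm from the jar's axis.
- lid: Loose steel lid of the jar, 102 mm across, 0.22 kg, on the jar at the start. Origin at the centre of the underside of its tapered spigot (5 mm deep, 82 to 91 mm across), which drops into the jar's mouth; the origin is 50 mm above the jar's underside when the lid is seated. The plate's top is 12 mm above the origin, the top of the red knob 40 mm. The lid may stand in any yaw.
- lid_knob (a point): Grip point in the red knob's head on the lid's axis, 36 mm above the lid's origin. Head 32 mm across and 7 mm high (33 to 40 mm), neck 26 mm across below it.
- slug0: Dark steel grinding cylinder, 22 mm across and 22 mm high, 65 g, standing upright on the foam tray (which is 93 x 201 mm, 18 mm high). Origin at the centre of its underside, z its axis. Two to four of the four are there; None if absent.
- slug1: Dark steel grinding cylinder, 22 mm across and 22 mm high, 65 g, standing upright on the foam tray (which is 93 x 201 mm, 18 mm high). Origin at the centre of its underside, z its axis. Two to four of the four are there; None if absent.
- slug2: Dark steel grinding cylinder, 22 mm across and 22 mm high, 65 g, standing upright on the foam tray (which is 93 x 201 mm, 18 mm high). Origin at the centre of its underside, z its axis. Two to four of the four are there; None if absent.
- slug3: Dark steel grinding cylinder, 22 mm across and 22 mm high, 65 g, standing upright on the foam tray (which is 93 x 201 mm, 18 mm high). Origin at the centre of its underside, z its axis. Two to four of the four are there; None if absent.
- foam_tray: White foam tray with the grinding cylinders, 93 x 201 x 18 mm, fixed; origin at the centre of its underside, long side along its y axis. Right of it, in front of the mill's clamp end (about 45 cm ahead of the robot's base and 5 cm to the right), the bench is free: room to put the lid.
- bottle: Bystander: 100 ml glass bottle with a blue cap, 56 mm across, 105 mm high, loose, behind the mill. Origin at the centre of its underside.
- tape_roll: Bystander: roll of cream label tape, 65 mm across, 19 mm high, loose, behind the mill. To the right of it and of the mill stands a large centrifuge, about 35 cm high: stay clear of it. Origin at the centre of its underside.
- timer: Bystander: white bench timer, 62 x 66 x 19 mm, loose, at the left. Origin at the centre of its underside.

How it is judged (in metres and radians):
On the way, in this order (a step that is already met when the one before it is completed fails the run):
1. the lid has been taken off the jar and stands on the bench, let go (horizontal distance between lid and jar above 0.095 m and height (world z) of lid below 0.03 m and linear speed of lid below 0.03 m/s and contact force between the fingers and lid below 0.3 N), for 0.2 s.
2. every grinding cylinder that is there lies in the jar (horizontal distance between each of slug0, slug1, slug2, slug3 and jar below 0.042 m and z of slug0 in the frame of jar between 0 and 0.04 m and z of slug1 in the frame of jar between 0 and 0.04 m and z of slug2 in the frame of jar between 0 and 0.04 m and z of slug3 in the frame of jar between 0 and 0.04 m), for 0.2 s.
3. the lid is seated on the jar again (horizontal distance between lid and jar below 0.006 m and z of lid in the frame of jar between 0.045 and 0.053 m and angle between lid's own z axis and vertical below 0.06 rad), for 0.2 s.
4. the closed jar stands on the clamp axis against the end stop (all of step 3 and horizontal distance between jar and clamp_seat below 0.006 m), for 0.2 s.
At the end, for the whole second after the job is handed in: every grinding cylinder is inside the jar; the lid is seated (within 6 mm of the jar's axis, level, spigot in the mouth); the jar stands on the deck within 6 mm of the clamp axis; the pad presses on the lid's knob with more than 6 N (T-handle beyond about 8.8 rad) (all of step 2 and all of step 4 and angle between jar's own z axis and vertical below 0.05 rad and contact force between press_pad and lid above 6 N); the robot touches nothing.
It fails at once if a bystander (bottle, tape roll or timer) is moved more than 3 cm (distance of any of bottle, tape_roll, timer from where it was at the start of the episode above 0.03 m).
It fails at once if the jar is tipped by more than about 35 degrees (angle between jar's own z axis and vertical above 0.6 rad).
Of slug0, slug1, slug2, slug3 only 2 to 4 are there at a start; the rules pass over those that are not, and their reading is None.
At some moment in a run one of lid, slug0, slug1, slug2, slug3 may be knocked a few centimetres aside while the robot is not near it.
Once in a run the grip may slacken for a moment while it holds something.
It also fails if it takes over 210 s, if anything falls off the work surface, if the arm or the gripper's body presses on something with over 40 N, if the wrist force passes 120 N, or if a joint passes its speed limit or range.

## Robot

A 6-joint arm with a two-finger parallel gripper is mounted at the origin on a cart in front of the work surface, level with it; the furniture and walls round the work are solid. World frame = base frame: x ahead of the robot, y to its left, z up, the work surface at z = 0. Lengths are in mm, angles in rad, forces in N, time in s.
With the tool pointing down it reaches from about 400 to 825 mm from the base axis. Payload 7 kg.
Tool frame: the origin (TCP) lies at the very end of the fingers, on their centre line; the grasp point (between the pads) lies 19 mm behind it; z points along the fingers, y is the line along which they close (so a half turn about z gives the same grasp; the last joint's range is limited). The gripper opens to 88 mm and grips with 3 to 60 N. Pads are 19 mm wide; open, the fingers measure 130 mm over their backs; the gripper's body (78 mm by 193 mm) begins 47 mm behind the grasp point.
Start: joints at [-0.956, 0.359, 0.012, 0, -1.224, -0.288], TCP at [216.657, -639.261, 226.561] pointing down, gripper open.
Joint ranges: [-3.07, 3.07], [-1.43, 2.12], [-1.02, 1.25], [-3.03, 1.67], [-3.05, -0], [-3.03, 3.03]. Speed limits (rad/s): [2.39, 2.39, 3.01, 3.14, 3.14, 3.14].

## Interface

Orientations are given as a unit quaternion [x, y, z, w].
In Python, from plant import bot gives the robot as it stands. Calls block until the motion is done:
- bot.move_ptp(position, orientation): joint-space move of the TCP to a pose.
- bot.line_to(position, velocity=150, ori=None): straight line of the TCP; ori=None keeps the orientation; velocity is the mean speed in mm/s.
- bot.move_joints(angles): joint-space move.
- bot.move_gripper(opening, force=None): finger opening in mm; force is the grip in N (None keeps the last); returns when the fingers have stopped.
- bot.pause(seconds).
- bot.solve_ik(position, orientation): joint angles nearest the present ones, or None.
- bot.read_state(): the state.
- bot.camera(name): name is "side" or "top" or "wrist"; returns the picture (384x512x3 uint8, red, green, blue); there is no depth.
- bot.get_calibration(name): a dict with "fx", "fy", "cx", "cy" (pixels), "view" (4x4, takes a point from world to camera coordinates); the wrist camera has in their place "T_tool_cam" (4x4, takes a point from camera to tool coordinates, whose origin is the TCP and whose axes are the flange's). Camera axes: x right, y up, looking along -z (the intrinsics and any distortion apply to the point x, -y, -z); pixel columns grow to the right and rows downward; lengths in mm; the calibration is good to about 2 mm. The wrist camera is an equidistant fisheye: a pixel r from the principal point sees the ray r / f radians off the axis. A picture is of the moment at which its call begins: read the wrist's pose just before it. get_calibration takes no time and is no camera call.
A pose or a line that the arm cannot do raises bot.Unreachable and nothing moves.
- bot.close_job(): hands the job in; it is judged then, once.
The state is a dict: "t": time; "joint_pos": joint angles; "qvel": joint speeds; "tau": joint torques, N m; "tcp_pos": TCP position; "eef_rot": TCP orientation; "contact_force": force on the tool from outside, world axes, zero at the start; "moment": the same for the moment, N m; "width": finger opening in mm; "finger_force": force on a finger pad.
Only numpy, scipy, OpenCV 4.12 (cv2) and the standard library are available. Lean on these libraries where they do the work, as an engineer would, in place of code of your own. Each camera call takes 0.05 s, during which the arm holds its last target. There are 200 camera calls.

## Working session

There is one attempt and no reset: what is moved stays moved. The work goes in short steps, each a Python script; the robot and the scene stay as the last script left them, time stands still between calls to the robot, and variables do not carry over. Pictures are saved under pics/ and viewed, at most 14 in all, crops included, and the job is handed in when it is done.

```bash
ls; mkdir -p pics
python3 - <<'E'
from plant import bot
import cv2,numpy as np
s=bot.read_state();print(s)
for n in("top","side"):
    im=bot.camera(n);cv2.imwrite(f"pics/{n}0.png",cv2.resize(im[:,:,::-1],(800,600),interpolation=cv2.INTER_CUBIC));c=bot.get_calibration(n);print(n,c)
    np.save(f"pics/{n}0.npy",im)
print(bot.get_calibration("wrist"))
E
```

```text
pics
{'t': 0.0, 'joint_pos': array([-9.55907512e-01,  3.59374825e-01,  1.10221127e-02, -3.71758683e-04,
       -1.22412287e+00, -2.88095420e-01]), 'qvel': array([ 0.00099201,  0.00026121, -0.00161075,  0.00017824,  0.00064257,
        0.00108173]), 'tau': array([-3.73946577e-04, -5.82717812e+01,  2.93044442e+01,  6.99750245e+00,
        6.56617165e-03, -1.45724393e-04]), 'tcp_pos': array([ 216.48240339, -638.79251511,  225.61062098]), 'eef_rot': array([-1.62608073e-01,  9.86690366e-01,  8.31748244e-04, -2.09081563e-04]), 'contact_force': array([ 0.21266114, -0.07823461,  0.30369204]), 'moment': array([0.0151531 , 0.04636005, 0.03008117]), 'finger_force': 0.0, 'width': 87.5678983430911}
top {'fx': 360.70633835402464, 'fy': 360.70633835402464, 'cx': 261.27304215480086, 'cy': 188.46576670030254, 'view': array([[-1.49039233e-02, -9.99681333e-01, -2.03741566e-02,
         3.36546451e+02],
       [ 9.89653310e-01, -1.76563957e-02,  1.42388824e-01,
        -6.32101423e+02],
       [-1.42703183e-01, -1.80411994e-02,  9.89601090e-01,
        -1.03964714e+03],
       [ 0.00000000e+00,  0.00000
[... 271 characters left out ...]
37398e-02, -5.31058499e-01,  8.43520346e-01,
        -1.43718309e+01],
       [-1.02113509e-01,  8.37418134e-01,  5.36939195e-01,
        -1.43459589e+03],
       [ 0.00000000e+00,  0.00000000e+00,  0.00000000e+00,
         1.00000000e+00]])}
{'fx': 297.3186396354542, 'fy': 297.3186396354542, 'cx': 259.3383804032986, 'cy': 188.31003720946032, 'T_tool_cam': array([[-4.88480200e-04,  9.55868784e-01,  2.93793514e-01,
         7.94332861e+01],
       [ 9.99999018e-01,  8.52893713e-04, -1.11225994e-03,
         1.73867191e-01],
       [-1.31374920e-03,  2.93792682e-01, -9.55868262e-01,
        -1.58982744e+02],
       [ 0.00000000e+00,  0.00000000e+00,  0.00000000e+00,
         1.00000000e+00]])}
```

View pics/top0.png

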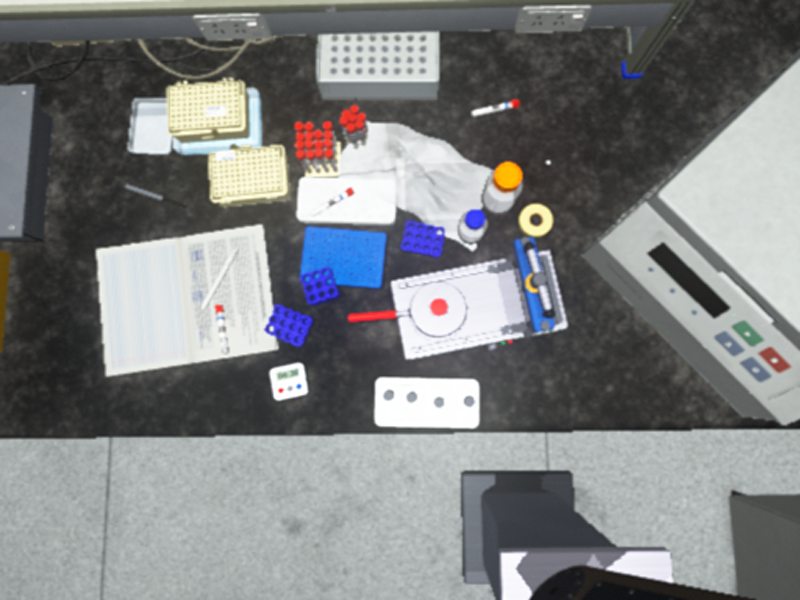

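View pics/side0.png

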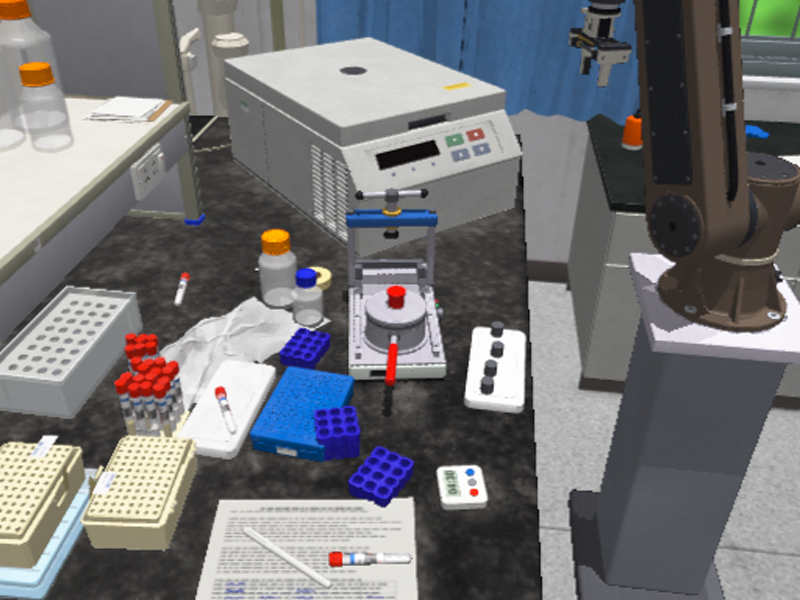

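The top view shows the lid's red knob at (439,307), the handle going left, the bridge at (535,285) and four slugs at (389,395), (412,397), (439,402) and (469,400), all in 800-px coordinates. Next I'll enlarge it to measure.

Run:
```python
import cv2,numpy as np
im=np.load("pics/top0.npy")[:,:,::-1]
cv2.imwrite("pics/topc.png",cv2.resize(im[140:280,215:375],None,fx=5,fy=5,interpolation=cv2.INTER_CUBIC)[:600*2])
c=np.load("pics/side0.npy")[:,:,::-1]
cv2.imwrite("pics/sidec.png",cv2.resize(c[110:250,200:350],None,fx=4,fy=4,interpolation=cv2.INTER_CUBIC))
cv2.imwrite("pics/topc.png",cv2.resize(im[148:278,220:370],None,fx=4.6,fy=4.6,interpolation=cv2.INTER_CUBIC))
```

```text
(no output)
```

View pics/topc.png

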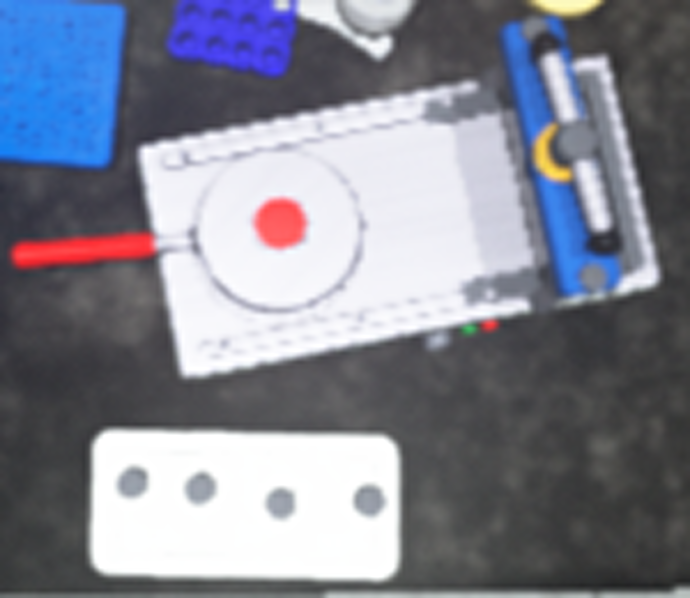

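View pics/sidec.png

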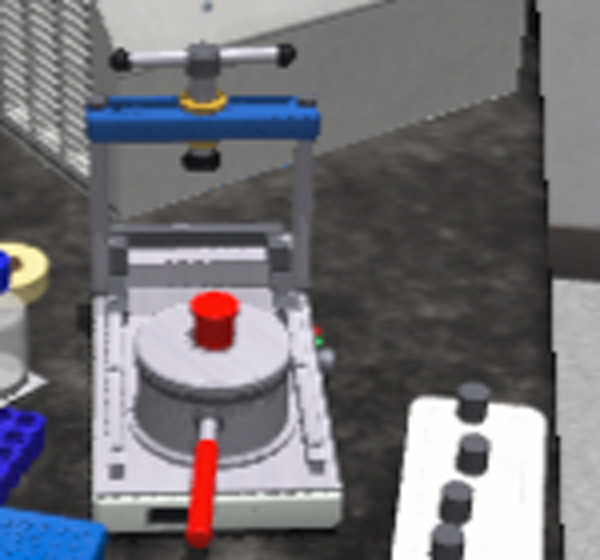

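```bash
cat > h.py <<'E'
import numpy as np, cv2
from plant import bot
from scipy.spatial.transform import Rotation as R
CAL={n:bot.get_calibration(n) for n in("top","side","wrist")}
def ray(n,u,v,T=None):
    c=CAL[n]; a=(u-c["cx"])/c["fx"]; b=(v-c["cy"])/c["fy"]
    if n=="wrist":
        th=np.hypot(a,b); k=np.sin(th)/th if th>1e-9 else 1
        M=T@c["T_tool_cam"]; d=np.array([a*k,-b*k,-np.cos(th)])
    else: M=np.linalg.inv(c["view"]); d=np.array([a,-b,-1.])
    return M[:3,3],M[:3,:3]@d
def pix(n,u,v,z,T=None):
    o,d=ray(n,u,v,T); return o+d*(z-o[2])/d[2]
def toolT():
    s=bot.read_state();T=np.eye(4);T[:3,:3]=R.from_quat(s["eef_rot"]).as_matrix();T[:3,3]=s["tcp_pos"];return T
def tri(rs):
    A=0;b=0
    for o,d in rs:
        d=d/np.linalg.norm(d);P=np.eye(3)-np.outer(d,d);A=A+P;b=b+P@o
    return np.linalg.solve(A,b)
def down(yaw):  # tool pointing down, tool y axis (closing line) along world angle yaw
    y=np.array([np.cos(yaw),np.sin(yaw),0]);z=np.array([0,0,-1.]);x=np.cross(y,z)
    return R.from_matrix(np.c_[x,y,z]).as_quat()
E
python3 - <<'E'
from h import *
np.set_printoptions(precision=1,suppress=True)
t=lambda X,Y:(220+X/4.6-.4,148+Y/4.6-.4)
s=lambda X,Y:(200+X/4-.4,110+Y/4-.4)
for n,(a,b) in dict(A=((604,242),(286,54)),B=((545,42),(120,59)),knob=((280,222),(215,305))).items():
    print(n,tri([ray("top",*t(*a)),ray("side",*s(*b))]))
def P(X,Y,z): return pix("top",*t(X,Y),z)
for n,p in dict(A=(604,242,225),B=(545,42,225),knob=(280,222,130),s0=(133,482,40),s1=(200,488,40),s2=(281,503,40),s3=(369,500,40),h0=(15,254,75),h1=(155,243,75),c1=(140,148,40),c2=(183,377,40),c3=(658,278,40),c4=(607,58,40),p1=(535,28,190),p2=(593,275,190),t1=(92,432,18),t2=(92,575,18),t3=(400,580,18),t4=(400,435,18)).items(): print(n,P(*p)[:2])
print(pix("top",590/1.5625,255/1.5625,100),pix("top",740/1.5625,410/1.5625,100))
E
```

```text
A [578.5  99.  223.3]
B [689.7 126.1 224.1]
knob [604.3 271.5 126.1]
A [578.5  99.4]
B [690.2 126.3]
knob [604.1 271.6]
s0 [447.8 367. ]
s1 [443.4 323.9]
s2 [433.2 271.9]
s3 [434.3 215.4]
h0 [593.2 439. ]
h1 [598.7 349.6]
c1 [666.2 360.2]
c2 [514.6 333.8]
c3 [574.  23.]
c4 [721.2  48.7]
p1 [706.6 124.7]
p2 [563.6  98.5]
t1 [480.1 395.1]
t2 [387.6 395.7]
t3 [381.8 195. ]
t4 [475.1 191.9]
[697.7 -11.3 100. ] [ 413.6 -257.5  100. ]
```

```bash
cat >> h.py <<'E'
Y=0.7
def st(tag=""):
    s=bot.read_state();print(tag,"t%.1f"%s["t"],"p",s["tcp_pos"].round(1),"F",s["contact_force"].round(1),"w%.1f f%.1f"%(s["width"],s["finger_force"]),"j6 %.2f"%s["joint_pos"][5]);return s
E
python3 - <<'E'
from h import *
q=down(Y)
bot.line_to([216,-639,480],velocity=300)
bot.move_ptp([420,-150,480],q); st("a")
bot.move_ptp([450,271,300],q); st("b")
bot.line_to([560,271,230],velocity=250)
T=toolT();im=bot.camera("wrist");np.save("pics/w1.npy",im);np.save("pics/w1T.npy",T)
cv2.imwrite("pics/w1.png",im[:,:,::-1]); st("c")
E
```

```text
a t3.0 p [ 420.  -150.3  479.8] F [-0.1  0.  -0.3] w87.4 f0.0 j6 -2.54
b t7.5 p [450.1 270.9 300.1] F [ 0.6 -0.5  0. ] w87.9 f0.0 j6 2.93Traceback (most recent call last):
  File "<stdin>", line 6, in <module>
plant.Unreachable: the arm cannot follow that straight line within its joint ranges
```

```bash
sed -i 's/^Y=0.7/Y=0.7-np.pi/' h.py
python3 - <<'E'
from h import *
q=down(Y)
bot.move_ptp([450,271,300],q); st("b")
bot.line_to([540,271,230],velocity=250)
T=toolT();im=bot.camera("wrist");np.save("pics/w1.npy",im);np.save("pics/w1T.npy",T)
cv2.imwrite("pics/w1.png",im[:,:,::-1]); st("c")
E
```

```text
b t10.2 p [450. 271. 300.] F [ 0.2 -0.3 -0.9] w87.2 f0.0 j6 -0.22
c t10.8 p [540.1 271.  230.2] F [-0.1 -0.1  0. ] w88.1 f0.0 j6 -0.09
```

View pics/w1.png

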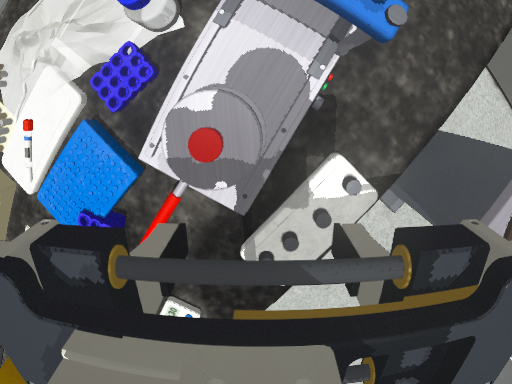

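Knob at (205,145) and slugs at (352,186), (322,218) and (290,241). I'll cross-check these, then take the lid off.

Run:
```python
from h import *
T=np.load("pics/w1T.npy")
for u,v,z in((205,145,130),(352,186,40),(322,218,40),(290,241,40)):print(pix("wrist",u,v,z,T).round(1))
K=np.array([604.2,271.6]);k=pix("wrist",205,145,130,T)[:2]
if np.linalg.norm(k-K)>6: raise SystemExit
K=(K+k)/2
bot.line_to([*K,230],velocity=250); bot.line_to([*K,107],velocity=150); st("at")
bot.move_gripper(20,40); st("grip")
bot.line_to([*K,125],velocity=60);st("lift")
bot.line_to([*K,200]);bot.line_to([450,270,200],velocity=250);st()
bot.line_to([455,-30,200],velocity=250);st("over")
bot.line_to([455,-30,35],velocity=150)
bot.line_to([455,-30,18],velocity=30);s=st("down")
bot.move_gripper(60);st("rel");bot.line_to([455,-30,150],velocity=200)
bot.line_to([450,130,230],velocity=250)
T=toolT();im=bot.camera("wrist");np.save("pics/w2.npy",im);np.save("pics/w2T.npy",T)
cv2.imwrite("pics/w2.png",im[:,:,::-1]);st("end")
```

```text
[603.1 271.1 130. ]
[435.  214.3  40. ]
[435.1 270.7  40. ]
[445.1 321.6  40. ]
at t12.2 p [604.2 271.8 108.3] F [-0.   0.7  0.2] w87.8 f0.0 j6 -0.02
grip t13.2 p [603.6 271.3 106.9] F [-0.2 -0.8  0.7] w30.6 f40.0 j6 -0.02
lift t13.6 p [603.8 271.5 125.5] F [-0.4 -0.1 -2.6] w30.4 f40.0 j6 -0.02
 t15.0 p [449.8 270.  199.6] F [-0.4  0.  -2.3] w30.5 f40.0 j6 -0.21
over t16.4 p [455.  -29.7 199.9] F [-0.5 -0.5 -2.1] w30.3 f40.0 j6 0.33
down t18.4 p [455.  -30.   17.9] F [ 0.3 -0.1 -2.4] w29.9 f40.0 j6 0.33
rel t19.1 p [455. -30.  18.] F [-0.6 -0.7 -0.6] w59.9 f0.0 j6 0.33
end t20.8 p [449.3 128.8 228.7] F [ 0.1  0.2 -0.5] w60.2 f0.0 j6 -0.00
```

View pics/w2.png

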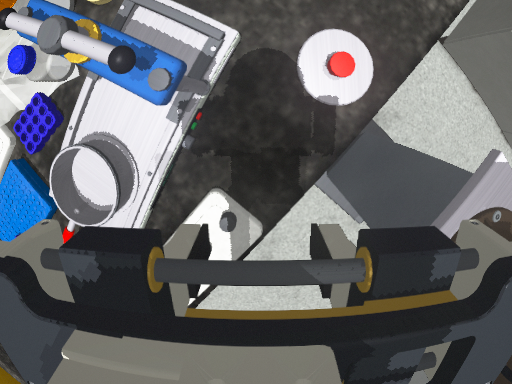

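The lid stands on the bench at (341,64), and the jar is open and empty at (97,180). Next come the slugs, each checked with the wrist camera before the grasp.

```bash
cat >> h.py <<'E'
J=np.array([603.7,271.4]); PI=np.pi
def ortho(im,T,c,z=40,h=40,s=2):
    """top-down patch around c at height z, s px/mm; rows: -x, cols: -y"""
    M=np.linalg.inv(T@CAL["wrist"]["T_tool_cam"]); cc=CAL["wrist"]; n=2*h*s
    r,k=np.mgrid[0:n,0:n]; X=c[0]+h-r/s; Yy=c[1]+h-k/s
    p=np.einsum('ij,jkl->ikl',M[:3,:3],np.stack([X,Yy,X*0+z]))+M[:3,3][:,None,None]
    a,b,d=p[0],-p[1],-p[2]; rr=np.hypot(a,b); th=np.arctan2(rr,d)
    return cv2.remap(im,(cc["cx"]+cc["fx"]*th*a/rr).astype('f4'),(cc["cy"]+cc["fy"]*th*b/rr).astype('f4'),cv2.INTER_LINEAR)
def look(i,c):
    bot.move_ptp([c[0],c[1]+80,190],down(-PI)); bot.pause(.1)
    T=toolT(); im=bot.camera("wrist"); o=ortho(im,T,c); cv2.imwrite(f"pics/o{i}.png",o[:,:,::-1])
    g=cv2.GaussianBlur(o.max(2),(5,5),0); m=(g<120).astype('u1')
    n,l,S,C=cv2.connectedComponentsWithStats(m)
    out=[(c[0]+40-C[j][1]/2,c[1]+40-C[j][0]/2,S[j][4]/4) for j in range(1,n) if S[j][4]/4>150]
    return out,g
def pick(p):
    bot.move_gripper(46); bot.line_to([*p,100],velocity=250); bot.line_to([*p,21],velocity=100)
    bot.move_gripper(10,30); s=st("grip"); bot.line_to([*p,170],velocity=200); return s
def drop(off,yaw):
    p=J+off; bot.line_to([p[0],p[1],170],velocity=250,ori=down(yaw)); s=st("pre")
    if s["width"]<18: return False
    bot.line_to([*p,76],velocity=120); bot.move_gripper(30); bot.pause(.2); bot.line_to([*p,170],velocity=250); st("dropped"); return True
E
python3 - <<'E'
from h import *
bot.move_ptp([450,200,230],down(-PI))
o,g=look(3,(434.6,215)); print(np.round(o,1)); st()
print(np.percentile(g,[1,5,20,50]),g[75:85,75:85].mean())
E
```

```text
[[ 438.2  188.7 1813. ]
 [ 433.6  215.4  284. ]]
 t22.3 p [434.9 294.3 190.5] F [ 0.4 -0.8  0.2] w60.1 f0.0 j6 -0.97
[ 44.  50.  85. 196.] 95.72
```

View pics/o3.png

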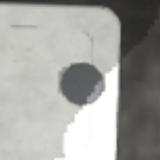

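The patch shows the slug centred, agreeing within 1 mm. Now I'll move them all, with checks at each step.

```bash
cat > slugs.py <<'E'
from h import *
import sys
E={3:((434.6,215),(0,-17),-PI),2:(( 434,271.3),(0,17),-PI),1:((444.2,322.8),(17,0),-PI/2),0:((447.8,367),(-17,0),-PI/2)}
for i in map(int,sys.argv[1]):
    c,off,yaw=E[i]; o,_=look(i,c)
    o=[b for b in o if 200<b[2]<600 and np.hypot(b[0]-c[0],b[1]-c[1])<15]
    print(i,np.round(o,1))
    if len(o)!=1: print("STOP",i);break
    p=(np.array(o[0][:2])+c)/2 if np.hypot(o[0][0]-c[0],o[0][1]-c[1])<4 else np.array(o[0][:2])
    if pick(p)["width"]<18: print("MISS",i);break
    if not drop(off,yaw): print("LOST",i);break
T=toolT();im=bot.camera("wrist");cv2.imwrite("pics/w3.png",im[:,:,::-1])
E
python3 slugs.py 3210
```

```text
3 [[433.3 215.6 279.2]]
grip t25.3 p [433.9 215.3  21.3] F [-1.9  0.1  5.2] w21.4 f30.0 j6 -0.87
pre t27.0 p [602.7 253.8 168.7] F [-0.5  0.  -0.2] w20.7 f30.0 j6 -0.70
dropped t29.1 p [603.9 254.6 171.2] F [-0.7  0.4  0.1] w29.9 f0.0 j6 -0.70
2 [[431.8 272.9 310.5]]
grip t32.8 p [432.9 272.2  21.3] F [-1.8 -0.2  4.4] w21.1 f30.0 j6 -0.95
pre t34.5 p [603.  287.9 168.5] F [ 0.2  0.3 -0.1] w21.0 f30.0 j6 -0.74
dropped t36.6 p [603.8 288.6 171.2] F [ 0.  -0.7 -0.7] w30.1 f0.0 j6 -0.74
1 [[441.7 325.  365. ]]
grip t40.2 p [443.  324.   21.3] F [-1.1  0.2  3.6] w21.0 f30.0 j6 -0.99
pre t42.8 p [620.4 271.4 169.6] F [-0.1 -0.3 -1.3] w21.4 f30.0 j6 0.87
dropped t44.9 p [620.9 271.7 171.2] F [-1.1  0.6 -0.8] w29.9 f0.0 j6 0.87
0 [[446.3 368.7 366.2]]
grip t49.4 p [447.1 368.   21.3] F [-0.7 -0.9  3.5] w21.3 f30.0 j6 -1.03
pre t52.0 p [586.4 271.4 169.6] F [ 0.1 -0.1 -0.4] w21.3 f30.0 j6 0.84
dropped t54.1 p [586.9 271.7 171.1] F [-0.1  0.1 -1.4] w29.9 f0.0 j6 0.84
```

Run:
```python
from h import *
bot.line_to([500,255,230],velocity=250,ori=down(Y))
bot.move_ptp([450,160,240],down(Y));bot.pause(.2)
T=toolT();im=bot.camera("wrist");np.save("pics/w4T.npy",T)
cv2.imwrite("pics/w4.png",cv2.resize(im[:240,:,::-1],(800,375),interpolation=cv2.INTER_CUBIC));st()
```

```text
t56.0 p [450.3 160.5 239.5] F [-0.6  0.4 -0.3] w30.4 f0.0 j6 -0.05
```

View pics/w4.png

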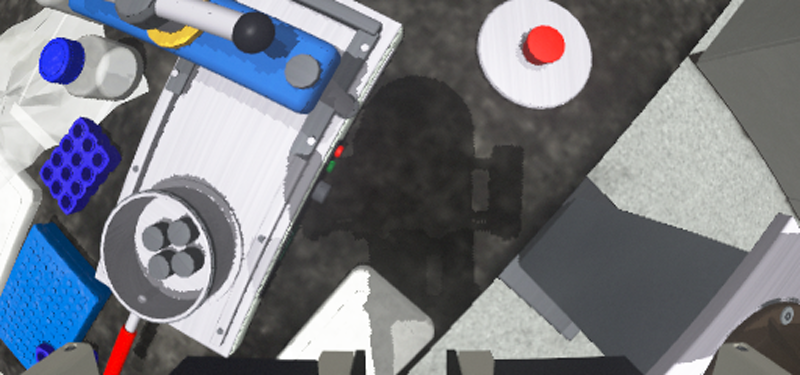

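All four slugs stand on the jar floor, around (172,249). The lid's knob is at (546,45) and the jar's rim centre is near (158,257).

Run:
```python
from h import *
T=np.load("pics/w4T.npy");k=1.5625
print(pix("wrist",546/k-.2,45/k-.2,40,T).round(1),pix("wrist",158/k,257/k,95,T).round(1))
bot.move_gripper(70)
bot.line_to([455,20,180],velocity=250)
bot.move_ptp([455,-30-90,220],down(Y)) if False else None
T=toolT();im=bot.camera("wrist");np.save("pics/w5T.npy",T)
# red centroid
b=im.astype(int);m=((b[:,:,0]>150)&(b[:,:,1]<70)&(b[:,:,2]<70)).astype('u1')
n,l,S,C=cv2.connectedComponentsWithStats(m)
for j in range(1,n):
    if S[j][4]>60: print(C[j].round(1),S[j][4],pix("wrist",*C[j],40,T).round(1))
st()
```

```text
[478.1 -41.9  40. ] [599.7 267.   95. ]
[282.3 115.2] 719 [479.3 -43.2  40. ]
 t57.6 p [455.5  20.5 180.5] F [ 0.1 -0.1 -0.3] w69.9 f0.0 j6 0.22
```

The lid has been knocked to about (479,-42), so I'll pick it up there. I'll re-measure the open jar before seating it.

Run:
```python
from h import *
L=[478.6,-42.4]
bot.line_to([*L,150],velocity=200);bot.line_to([*L,18],velocity=100)
bot.move_gripper(20,45);s=st("grip")
if s["width"]<25: raise SystemExit("miss")
bot.line_to([*L,160],velocity=150);bot.line_to([455,0,200],velocity=250)
bot.line_to([450,180,200],velocity=250);st("hold");bot.pause(.2)
T=toolT();im=bot.camera("wrist");np.save("pics/w6T.npy",T)
cv2.imwrite("pics/w6.png",cv2.resize(im[:300,:,::-1],(800,469),interpolation=cv2.INTER_CUBIC))
```

```text
grip t60.4 p [478.5 -42.5  18. ] F [-0.8 -1.1  1.7] w30.2 f45.0 j6 0.38
hold t62.7 p [449.6 179.2 199. ] F [-0.6 -1.  -2. ] w30.0 f45.0 j6 -0.09
```

View pics/w6.png

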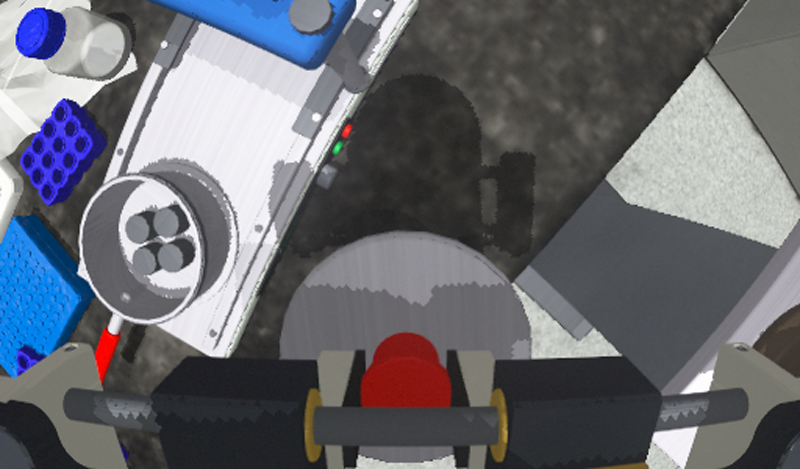

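The lid is level and centred between the fingers: plate edges at 280 and 531, front edge at v=231. The jar rim spans u 79–207 and v 172–325.

Run:
```python
from h import *
from scipy.optimize import least_squares
T=np.load("pics/w6T.npy");k=1.5625
e=pix("wrist",405.5/k-.2,231/k-.2,T[2,3]-6,T);d=T[:3,:3].T@(e-T[:3,3]);print("edge in tool",d.round(1))
M=np.linalg.inv(T@CAL["wrist"]["T_tool_cam"]);cc=CAL["wrist"];a=np.linspace(0,6.28,200)
def ext(c):
    p=M[:3,:3]@np.stack([c[0]+50*np.cos(a),c[1]+50*np.sin(a),95+0*a])+M[:3,3:]
    x,y,z=p[0],-p[1],-p[2];r=np.hypot(x,y);th=np.arctan2(r,z);u=cc["cx"]+cc["fx"]*th*x/r;v=cc["cy"]+cc["fy"]*th*y/r
    return np.array([u.min(),u.max(),v.min(),v.max()])
ob=np.array([79,207,172,325])/k-.2
f=least_squares(lambda c:ext(c)-ob,[603,271]);print(f.x.round(1),f.fun.round(1))
```

```text
edge in tool [52.5 -0.4  6. ]
[601.5 269.4] [ 1.8 -1.1  1.1 -1.4]
```

Run:
```python
from h import *
P=J+[-.6,.7]
bot.line_to([500,P[1],200],velocity=250);bot.line_to([*P,200],velocity=200);s=st("above")
bot.line_to([*P,125],velocity=100)
for z in(117,114,112,110,109,108):
    bot.line_to([*P,z],velocity=25);s=st(z)
    if s["contact_force"][2]>8 or s["width"]<27: print("stop");break
bot.move_gripper(70);bot.pause(.3);st("rel")
bot.line_to([*P,180],velocity=150)
bot.line_to([500,240,220],velocity=250);bot.pause(.2)
T=toolT();im=bot.camera("wrist");np.save("pics/w7T.npy",T)
cv2.imwrite("pics/w7.png",im[:,:,::-1]);cv2.imwrite("pics/w7c.png",cv2.resize(im[:260,0:300,::-1],None,fx=2.3,fy=2.3,interpolation=cv2.INTER_CUBIC))
```

```text
above t64.2 p [603.  271.1 199.9] F [ 0.2 -0.2 -2.6] w30.1 f45.0 j6 -0.02
117 t65.6 p [603.  272.  116.9] F [ 1.1  0.3 -2.9] w29.9 f45.0 j6 -0.02
114 t65.8 p [603.  272.  113.8] F [ 0.3  0.1 -2.7] w30.2 f45.0 j6 -0.02
112 t66.1 p [603.  272.  111.8] F [-0.2 -0.1 -2. ] w29.6 f45.0 j6 -0.02
110 t66.3 p [603.  272.  109.8] F [-0.9  0.3 -2.8] w30.4 f45.0 j6 -0.02
109 t66.6 p [603.1 272.1 108.9] F [-0.3 -0.8 -3.1] w30.5 f45.0 j6 -0.02
108 t66.8 p [603.3 272.2 108.2] F [-1.   0.6 -1.1] w29.9 f45.0 j6 -0.02
rel t68.0 p [603.1 272.1 108. ] F [ 0.5 -0.6 -1. ] w70.1 f0.0 j6 -0.02
```

View pics/w7c.png

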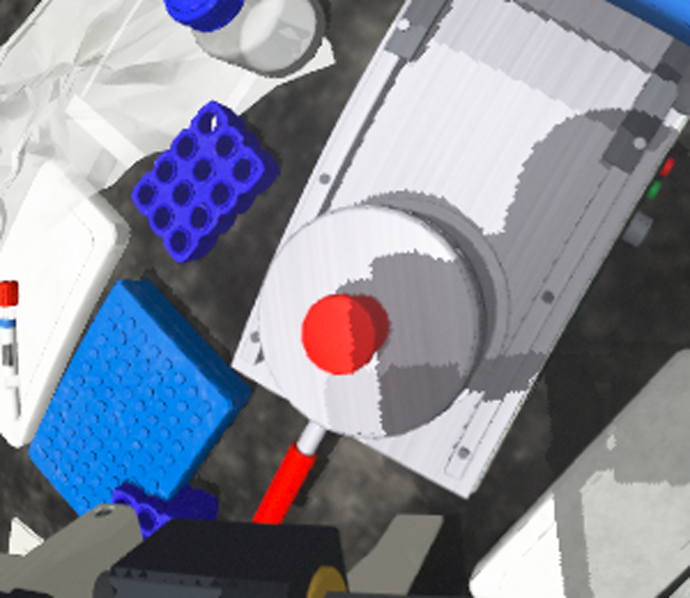

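The lid sits seated and level, and the descent met no resistance. Next I'll grip the handle and slide the jar.

Run:
```python
from h import *
ex=np.array([.1805,-.9836]);hd=np.array([-.065,.998]);H=J+110*hd;q=down(-PI+.065)
bot.move_ptp([520,H[1],220],q)
bot.line_to([*H,200],velocity=200);bot.move_gripper(30)
bot.line_to([*H,58],velocity=100);st("at");bot.move_gripper(5,25);s=st("grip")
if s["width"]<12: raise SystemExit("miss")
for d in list(range(10,150,10))+[152,156,158,160,162]:
    p=H+d*ex; bot.line_to([*p,58],velocity=60);s=st(d); F=s["contact_force"]
    if np.linalg.norm(F[:2])>25 or s["width"]<12: print("stop");break
```

```text
at t73.2 p [596.9 381.5  58.8] F [0.4 0.  0.1] w30.1 f0.0 j6 -0.78
grip t73.6 p [596.4 381.3  58.4] F [-3.2  0.1  4.2] w14.2 f25.0 j6 -0.78
10 t73.9 p [598.9 372.4  58.4] F [0.2 4.9 0.7] w13.7 f25.0 j6 -0.77
20 t74.2 p [600.6 362.4  58.4] F [0.3 5.  1.2] w14.1 f25.0 j6 -0.75
30 t74.6 p [602.4 352.4  58.4] F [-0.8  5.3  1.9] w14.1 f25.0 j6 -0.74
40 t74.9 p [604.2 342.5  58.4] F [-1.1  5.1  1.7] w13.8 f25.0 j6 -0.73
50 t75.2 p [606.  332.6  58.4] F [-0.5  4.2  3.1] w14.3 f25.0 j6 -0.72
60 t75.5 p [607.8 322.8  58.4] F [-0.4  5.4  1.2] w14.3 f25.0 j6 -0.71
70 t75.8 p [609.6 312.9  58.4] F [0.3 4.5 2.2] w14.1 f25.0 j6 -0.69
80 t76.2 p [611.4 303.1  58.4] F [0.1 5.  2.1] w13.9 f25.0 j6 -0.68
90 t76.5 p [613.2 293.2  58.4] F [0.2 4.1 2.5] w13.8 f25.0 j6 -0.67
100 t76.8 p [615.  283.3  58.4] F [-0.5  4.9  2.4] w14.5 f25.0 j6 -0.65
110 t77.1 p [616.8 273.5  58.4] F [-0.9  4.6  1.8] w13.9 f25.0 j6 -0.64
120 t77.4 p [618.6 263.7  58.4] F [1.  4.8 2.2] w14.0 f25.0 j6 -0.63
130 t77.7 p [620.4 253.9  58.4] F [0.3 5.6 1.8] w14.6 f25.0 j6 -0.61
140 t78.0 p [622.2 244.   58.4] F [0.7 4.7 2.7] w14.0 f25.0 j6 -0.60
152 t78.4 p [624.3 232.1  58.4] F [-0.4  5.5  3.6] w14.3 f25.0 j6 -0.58
156 t78.7 p [625.1 228.6  58.4] F [-0.4  6.9  2.2] w14.1 f25.0 j6 -0.58
158 t78.9 p [625.4 227.   58.4] F [0.2 7.7 2.9] w14.1 f25.0 j6 -0.57
160 t79.2 p [625.8 225.2  58.4] F [-0.9  9.1  2.6] w14.3 f25.0 j6 -0.57
162 t79.4 p [626.1 223.3  58.4] F [-1.   8.7  2.3] w13.9 f25.0 j6 -0.57
```

Run:
```python
from h import *
ex=np.array([.1805,-.9836]);H=J+110*np.array([-.065,.998])
bot.move_gripper(5,50)
for d in range(163,172):
    p=H+d*ex; bot.line_to([*p,58],velocity=20);s=st(d)
    if np.linalg.norm(s["contact_force"][:2])>18: print("stop");break
bot.pause(.3);st();bot.move_gripper(40);st("rel");p=s["tcp_pos"]
bot.line_to([p[0],p[1],200],velocity=150);bot.line_to([540,260,230],velocity=200);bot.pause(.2)
T=toolT();im=bot.camera("wrist");np.save("pics/w8T.npy",T);cv2.imwrite("pics/w8.png",im[:,:,::-1])
im=bot.camera("side");cv2.imwrite("pics/s8.png",cv2.resize(im[100:250,180:350,::-1],None,fx=4,fy=4,interpolation=cv2.INTER_CUBIC))
```

```text
163 t79.9 p [626.3 222.4  58.4] F [-0.4  8.8  1.9] w13.8 f50.0 j6 -0.57
164 t80.1 p [626.5 221.5  58.4] F [-1.2  9.6  2.2] w13.7 f50.0 j6 -0.57
165 t80.4 p [626.6 221.2  58.4] F [-2.1 12.6  1.8] w13.6 f50.1 j6 -0.56
166 t80.6 p [626.8 221.2  58.4] F [-3.3 15.5  1. ] w13.5 f50.1 j6 -0.56
167 t80.9 p [627.2 221.1  58.4] F [-2.8 19.3  1.4] w13.6 f50.1 j6 -0.56
stop
 t81.2 p [627.2 221.1  58.4] F [-3.9 18.4  1.2] w13.4 f50.1 j6 -0.56
rel t81.8 p [626.7 216.6  58. ] F [-0.1  0.5 -0.3] w40.2 f0.0 j6 -0.56
```

View pics/s8.png

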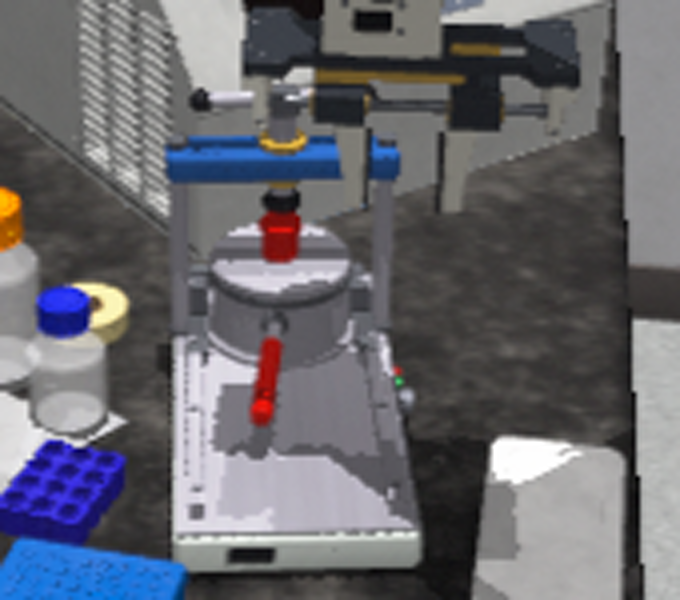

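View pics/w8.png

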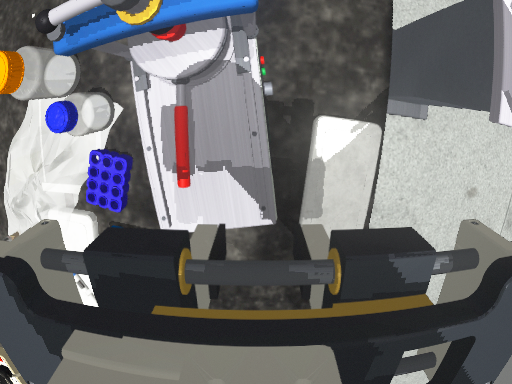

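The jar is hard against the stop, with the pad above the knob at (281,200) and (281,222) in the side crop. Before turning, I'll check the clearance to the centrifuge.

Run:
```python
from h import *
k=1.5625
for a,b in(((588,256),(363,190)),((660,197),(343,140)),((740,415),(522,152)),((588,256),(400,245))):
    print(tri([ray("top",a[0]/k,a[1]/k),ray("side",b[0]/k,b[1]/k)]).round(0))
for z in(0,150,250):print(pix("top",586/k,256/k,z).round(0),pix("top",740/k,412/k,z).round(0))
C=[634.4,112.5]
for z in(290,211):
  for y in np.arange(0.4,-6,-.4):
    s=bot.solve_ik([*C,z],down(y));print(z,round(y,2),None if s is None else s[5].round(2),end="; ")
```

```text
[690.  17. 180.]
[759. -87. 238.]
[ 405. -209.  187.]
[667. -18.  56.]
[717. -34.   0.] [ 403. -312.    0.]
[686.  11. 150.] [ 414. -230.  150.]
[665.  42. 250.] [ 421. -175.  250.]
290 0.4 None; 290 0.0 2.66; 290 -0.4 2.26; 290 -0.8 1.86; 290 -1.2 1.46; 290 -1.6 1.06; 290 -2.0 0.66; 290 -2.4 0.26; 290 -2.8 -0.14; 290 -3.2 -0.54; 290 -3.6 -0.94; 290 -4.0 -1.34; 290 -4.4 -1.74; 290 -4.8 -2.14; 290 -5.2 -2.54; 290 -5.6 -2.94; 211 0.4 None; 211 0.0 2.66; 211 -0.4 2.26; 211 -0.8 1.86; 211 -1.2 1.46; 211 -1.6 1.06; 211 -2.0 0.66; 211 -2.4 0.26; 211 -2.8 -0.14; 211 -3.2 -0.54; 211 -3.6 -0.94; 211 -4.0 -1.34; 211 -4.4 -1.74; 211 -4.8 -2.14; 211 -5.2 -2.54; 211 -5.6 -2.94;
```

Clear: the centrifuge's near corner is at (690,17,180) and its panel slopes away above that. Next I'll grip the hub and wind it with joint 6.

```bash
cat > tee.py <<'E'
from h import *
C=np.array([634.4,112.5])
def stroke(y0,turn,z=211):
    bot.move_gripper(46)
    bot.move_ptp([*C,300],down(y0)); bot.line_to([*C,z],velocity=80); st("at")
    bot.move_gripper(10,40); s=st("grip")
    if not 22<s["width"]<30: raise SystemExit("bad grip")
    j0=np.array(bot.solve_ik([*C,z],down(y0)))
    n=int(np.ceil(turn/.5))
    for i in range(1,n+1):
        j=j0.copy(); j[5]-=turn*i/n; bot.move_joints(j)
        s=bot.read_state(); print("%.2f"%(turn*i/n),"M",s["moment"].round(2),"F",s["contact_force"].round(1),"w%.1f"%s["width"])
    bot.move_gripper(46); bot.line_to([*C,300],velocity=150); st("done")
E
python3 - <<'E'
from tee import *
bot.line_to([540,230,310],velocity=200)
stroke(-1.333,1.0)
bot.move_ptp([540,240,300],down(-2.33));bot.pause(.1)
im=bot.camera("top");cv2.imwrite("pics/t9.png",cv2.resize(im[148:278,220:370,::-1],None,fx=4.6,fy=4.6,interpolation=cv2.INTER_CUBIC))
E
```

```text
at t87.9 p [634.8 112.6 211.7] F [0.5 0.5 0.2] w46.0 f0.0 j6 1.33
grip t88.4 p [634.6 112.  211.3] F [ 1.3 -3.4  0.9] w24.5 f40.0 j6 1.33
0.50 M [-2.46 -0.44 -0.11] F [ 1.7 -6.   0.8] w24.7
1.00 M [-3.15 -0.08 -0.1 ] F [-0.2 -9.   1.4] w24.6
done t90.8 p [633.9 112.5 298.9] F [ 0.3  0.3 -0.8] w46.4 f0.0 j6 0.33
```

View pics/t9.png

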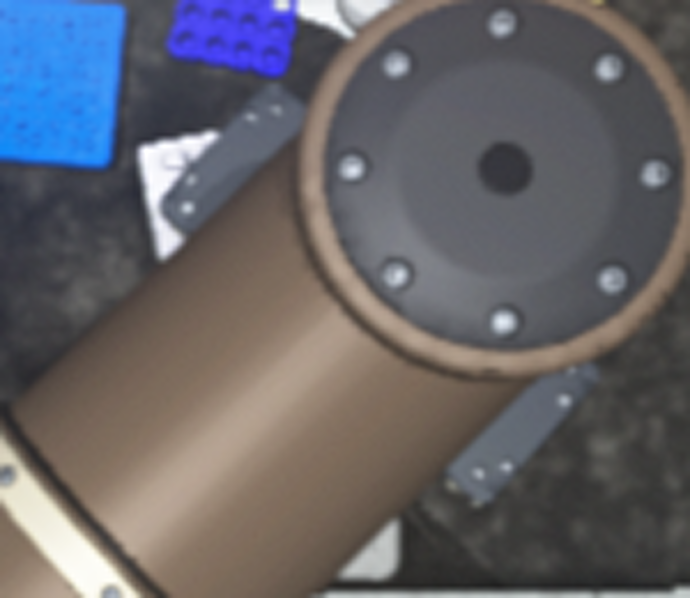

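```bash
sed -i 's/^C=.*/C=np.array([634.6,111.5])/' tee.py
cat >> tee.py <<'E'
def angle():
    bot.move_ptp([540,200,310],down(Y));bot.pause(.2)
    T=toolT();im=bot.camera("wrist");o=ortho(im,T,C,225,75,2);cv2.imwrite("pics/tee.png",cv2.resize(o[:,:,::-1],None,fx=2,fy=2))
    g=cv2.GaussianBlur(o.max(2),(9,9),0);a=np.arange(0,360,3);r=np.radians(a)
    v=np.array([g[int(2*(75-56*np.sin(t+np.pi/2))),int(2*(75-56*np.sin(t)))] for t in r]) # x=C+56cos, y=C+56sin
    print(list(zip(a[np.argsort(v)[:10]],np.sort(v)[:10])))
E
python3 -c "
from tee import *
angle()"
```

```text
[(np.int64(324), np.uint8(0)), (np.int64(321), np.uint8(0)), (np.int64(327), np.uint8(0)), (np.int64(330), np.uint8(0)), (np.int64(333), np.uint8(0)), (np.int64(336), np.uint8(0)), (np.int64(339), np.uint8(0)), (np.int64(342), np.uint8(0)), (np.int64(267), np.uint8(0)), (np.int64(270), np.uint8(0))]
```

View pics/tee.png

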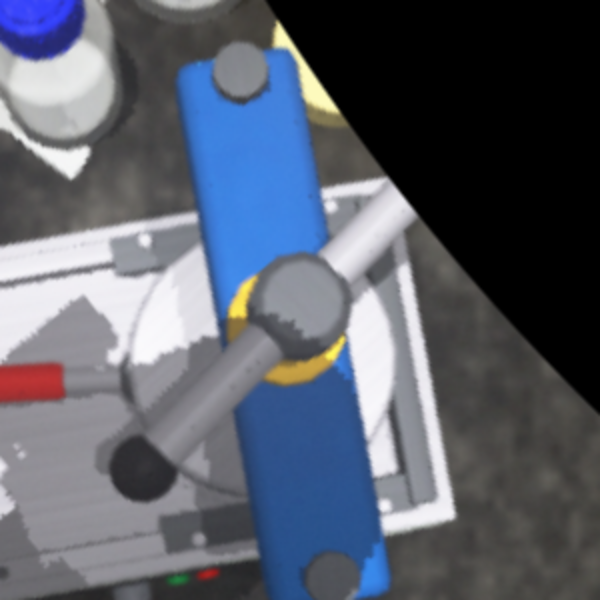

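The ortho crop shows the bar at 135.7° (ball at (142,468), hub at (298,306)), against 136.3° expected, so the hub grip turns it without slip. The remaining turn is about 7.5 rad.

Run:
```python
from tee import *
bot.move_ptp([600,140,310],down(-2.344))
stroke(-2.344,3.0)
bot.move_ptp([*C,300],down(-3.9))
stroke(-2.203,3.0)
bot.move_ptp([*C,300],down(-3.9))
stroke(-2.061,1.48)
```

```text
at t94.4 p [635.  111.6 211.7] F [ 0.6  0.4 -0.1] w45.6 f0.0 j6 0.32
grip t94.9 p [633.9 110.8 211.2] F [-4.6 -4.4  3.8] w24.6 f40.0 j6 0.32
0.50 M [-1.48  2.45 -0.1 ] F [-5.8 -3.8  5.7] w24.4
1.00 M [-1.29  3.25 -0.07] F [-8.6 -4.1  6.9] w24.6
1.50 M [-0.82  4.06 -0.14] F [-11.   -2.6   8.1] w24.9
2.00 M [-0.09  4.61 -0.11] F [-12.1  -0.5   9.2] w24.8
2.50 M [ 0.67  4.84 -0.12] F [-13.1   1.7   9.4] w24.4
3.00 M [ 1.22  4.58 -0.11] F [-12.7   3.2   7.6] w24.6
done t99.6 p [634.1 111.5 298.9] F [ 0.6 -1.6 -1.4] w45.9 f0.0 j6 -2.68
at t103.8 p [635.  111.6 211.7] F [-0.  -0.2 -0.2] w46.0 f0.0 j6 0.46
grip t104.3 p [634.1 110.8 211.2] F [-3.  -4.   2.7] w24.2 f40.0 j6 0.46
0.50 M [-1.83  2.12 -0.12] F [-5.6 -5.   4.4] w24.3
1.00 M [-1.72  3.   -0.1 ] F [-8.1 -4.3  6.1] w24.3
1.50 M [-1.25  3.85 -0.09] F [-10.8  -3.5   8.3] w24.7
2.00 M [-0.46  4.64 -0.12] F [-12.9  -2.3   9.1] w24.3
2.50 M [ 0.34  4.95 -0.13] F [-13.2   0.    8.8] w24.4
3.00 M [ 0.99  4.85 -0.12] F [-13.5   2.4   9.3] w24.8
done t109.0 p [634.1 111.5 298.9] F [-0.4  0.  -0.3] w46.0 f0.0 j6 -2.54
at t113.3 p [635.  111.6 211.7] F [ 0.9 -0.8 -0.5] w46.0 f0.0 j6 0.60
grip t113.8 p [634.3 110.9 211.2] F [-1.8 -3.4  2.9] w24.5 f40.0 j6 0.60
0.49 M [-1.82  1.53 -0.15] F [-3.6 -5.5  4. ] w24.5
0.99 M [-1.87  2.46 -0.08] F [-6.8 -5.3  4.4] w24.5
1.48 M [-1.47  3.46 -0.06] F [-9.3 -4.4  7.3] w24.4
done t116.8 p [634.1 111.5 299. ] F [-1.   0.8 -0. ] w46.2 f0.0 j6 -0.88
```

Run:
```python
from tee import *
bot.move_ptp([540,200,310],down(Y));bot.pause(.2)
T=toolT();im=bot.camera("wrist");o=ortho(im,T,C,225,75,2)
g=cv2.GaussianBlur(o.max(2),(9,9),0)
def at(r,d):
    t=np.radians(d);return int(g[int(2*(75-r*np.cos(t))),int(2*(75-r*np.sin(t)))])
print([(d,at(56,d),at(35,d)) for d in range(30,270,6)])
k=pix("wrist",0,0,130,T)
b=im.astype(int);m=((b[:,:,0]>110)&(b[:,:,1]<60)&(b[:,:,2]<60)).astype('u1')
n,l,S,Cc=cv2.connectedComponentsWithStats(m)
for j in range(1,n):
    if S[j][4]>60: print(Cc[j].round(1),S[j],pix("wrist",*Cc[j],130,T).round(1))
```

```text
[(30, 186, 225), (36, 78, 225), (42, 73, 203), (48, 72, 101), (54, 84, 167), (60, 71, 186), (66, 81, 234), (72, 67, 235), (78, 198, 166), (84, 190, 158), (90, 186, 208), (96, 119, 236), (102, 153, 236), (108, 142, 239), (114, 127, 180), (120, 154, 156), (126, 153, 155), (132, 153, 138), (138, 151, 117), (144, 149, 116), (150, 150, 113), (156, 109, 110), (162, 71, 133), (168, 81, 139), (174, 138, 139), (180, 141, 141), (186, 141, 140), (192, 142, 141), (198, 138, 143), (204, 200, 133), (210, 134, 225), (216, 152, 217), (222, 147, 139), (228, 92, 92), (234, 71, 133), (240, 51, 222), (246, 66, 239), (252, 50, 154), (258, 62, 66), (264, 1, 73)]
[196.2 136. ] [174 110  43  57 540] [620.8 216.7 130. ]
[ 42.5 151.4] [ 39 147   8  10  69] [791.9 372.  130. ]
```

The bar is at about 68° against 67° expected. As a last check, I'll feel for the hard stop at 10.2 rad.

Run:
```python
from tee import *
y0=-3.53;z=211
bot.move_ptp([600,140,310],down(y0));bot.move_ptp([*C,300],down(y0));bot.line_to([*C,z],velocity=80)
bot.move_gripper(10,25);j0=np.array(bot.solve_ik([*C,z],down(y0)))
for d in(.1,.2,.25,.3,.35,.4):
    j=j0.copy();j[5]-=d;bot.move_joints(j);bot.pause(.2);m=np.mean([bot.read_state()["moment"][2] for _ in range(5)]);print(d,m.round(3))
    if m<-.3:break
bot.move_gripper(46);bot.line_to([*C,310],velocity=150);st()
bot.line_to([540,240,330],velocity=200);st()
```

```text
0.1 -0.101
0.2 0.254
0.25 0.295
0.3 0.427
0.35 0.408
0.4 0.359
 t124.9 p [634.1 111.5 308.9] F [-0.6  0.7 -0.1] w46.1 f0.0 j6 -1.26
 t125.9 p [540.2 239.6 329.6] F [-0.5 -0.1 -0.4] w45.9 f0.0 j6 -1.54
```

```bash
python3 -c "
from plant import bot
print(bot.close_job())"
```

```text
the job is handed in; nothing more can be done
None
```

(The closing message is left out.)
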